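# Load a steel cup into the V-nest

## Robot

A 6-joint arm with a two-finger parallel gripper is mounted at the origin on a cart in front of the work surface, level with it; the furniture and walls round the work are solid. World frame = base frame: x ahead of the robot, y to its left, z up, the work surface at z = 0. Lengths are in mm, angles in rad, forces in N, time in s.
With the tool pointing down it reaches from about 400 to 925 mm from the base axis. Payload 12.5 kg.
Tool frame: the origin (TCP) lies between the finger pads; the fingertips stand 11 mm ahead of it and the grasp point (between the pads) lies 8 mm behind it (env.tip_extent is the distance from the TCP to the fingertips, in mm); x points along the fingers, z is the direction in which the jaws open and shut, and the axes are right-handed (so a half turn about x gives the same grasp; the last joint's range is limited). The gripper opens to 95 mm and grips with 3 to 60 N. Pads are 20 mm wide; open, the fingers measure 119 mm over their backs; the gripper's body (75 mm by 180 mm) begins 59 mm behind the grasp point.
Start: joints at [1.155, 0.491, 1.559, -0, 1.092, -0.106], TCP at [190.525, 595.269, 225.661] pointing down, gripper open.
Joint ranges: [-3.1, 3.1], [-0.84, 2.19], [0.05, 2.79], [-1.13, 4.28], [0.06, 2.93], [-2.69, 2.69]. Speed limits (rad/s): [2.22, 2.22, 2.79, 3.14, 3.14, 3.14].

## Interface

Orientations are given as [roll, pitch, yaw] about the fixed x, y, z axes, in that order (R = Rz(yaw) Ry(pitch) Rx(roll)).
In Python, from cell import status, imaging, env gives the robot as it stands. The module is installed in compiled form; this text tells all that it offers.
- The arm moves only by the tool apply_moves, never from a script. Its argument "increments" is a list of rows, each a list of 5 numbers: the closure, from 0 (fully open) to 1 (shut), then the shift along the tool's x, y, z in mm, then the turn about the tool's x in degrees. A call has 1 to 10 rows; each row shifts and turns the commanded pose from where the row before left it, along the tool's axes as they then stand; what a row does not reach is not made up. A row lasts 1/10 s, in which the tool goes at most 50 mm and 8.59 degrees, less where a joint would pass 70% of its speed; a pose out of reach is approached as far as the arm can. A call with a gripper value outside its range is refused whole. The fingers move at their own pace and stop on an object; the grip force is fixed at half the most. Time passes only in rows, so rows that do not move let the fingers close. It gives the time, the measured TCP pose, the force and the opening at its end, in the units of the state.
- status.state(): the state, without advancing time (a new reading comes with each control period).
- imaging.read_camera(name): name is "scene" or "top" or "wrist"; returns a dict with "pixels" (384x512x3 uint8, red, green, blue), "fovy" (degrees; the focal length in pixels is half the picture's height over the tangent of half this angle, whatever the lens; pixels are square), "cx", "cy" (the principal point, pixels), "R" (3x3) and "t" (3): a world point X has camera coordinates R X + t. Camera axes: x right, y down, z forward; pixel columns grow to the right and rows downward; lengths in mm; the calibration is good to about 2 mm. A picture is of the moment at which its call begins. There is no depth.
- env.job_done(): hands the job in, once; it reports no verdict.
The state is a dict: "t": time; "joints": joint angles; "qvel": joint speeds; "tau": joint torques, N m; "eef_pos": TCP position; "tcp_rot": TCP orientation; "ft_force": force on the tool from outside, world axes, zero at the start; "moment": the same for the moment, N m; "opening": opening from 0.0 (shut) to 1.0 (fully open).
Only numpy, scipy, OpenCV 4.12 (cv2) and the standard library are available. Lean on these libraries where they do the work, as an engineer would, in place of code of your own. Each camera call takes 0.05 s, during which the arm holds its last target. There are 200 camera calls.

## Task

The oil bottle has been left on the V-nest fixture: take it off and stand it upright on the bare bench. Then take the taller of the two steel cups from the sloped rack, stand it upright on the fixture's plate in front of the clear guard and let go of it, and finally push it in under the guard until it rests centred against both faces of the V; leave the other cup in the rack and everything else where it is.

Things in the scene. Friction and masses are not known exactly. Their poses are not given: they have to be found in the camera images.
- v_fixture: Bench fixture, fixed: aluminium deck plate 200 (x) x 160 (y) x 12 mm; origin at the centre of its underside, z up, +x into the V. Two upright steel walls 60 mm high, 20 thick, 74 long stand on it; their inner faces form a 90 degree V in plan, open towards -x, symmetric about y = 0, and would meet at x = +75 mm. The deck is open and flat from x = -100 to +17 mm.
- guard_edge (a point): Middle of the lower front edge of the clear guard plate that lies on the V walls of v_fixture (x = +17, z = 72 mm in its frame). The plate is 6 mm thick (top 66 mm above the deck) and covers x = +17 to +100, y = -73 to +73 mm, so the V cannot be loaded from above. Axes as v_fixture.
- v_seat (a point): On the deck top of v_fixture, on its centre line (x = +32.6, y = 0, z = 12 mm in its frame): where the centre of the tall cup's underside stands when the cup touches both V faces. The cup then still juts out about 14 mm from under the guard. Axes as v_fixture.
- cup_rack: Plywood rack, fixed, 210 mm wide (y), 100 mm deep; origin at the centre of its underside, z up. Its shelf rises 30 degrees towards its +x; a 12 mm lip along the low front (-x) edge stops the cups. The cups' undersides are centred at x = -14, z = 36 mm, y = +55 and -55 mm, either way round.
- board_top (a point): Middle of the top edge of the rack's back board (about x = -12, z = 164 mm in the rack's frame). The board is 6 mm thick, 210 mm wide, stands square to the sloped shelf along its upper edge, 110 mm high, and so leans out over the cups; its face is 65 mm from their axes. Axes as cup_rack.
- tall_cup: The taller turned steel cup, open at the top, 60 mm diameter, 52 mm high, 0.24 kg (0.8 to 1.3 times that). Origin at the centre of its underside, z along its axis to the mouth. Starts in the rack, so its axis leans 30 degrees from vertical towards the rack's front.
- short_cup: The shorter turned steel cup, 64 mm diameter, 40 mm high; origin at the centre of its underside, z to the mouth. It stands in the rack's other place and stays there.
- oil_bottle: Small plastic bottle, 42 mm diameter body, 126 mm high with its thin spout; origin at the centre of its underside, z up. Starts upright on the open part of the fixture's deck. The straight body reaches up to 85 mm above the underside.
- tape_roll: Roll of tape lying flat on the bench, 92 mm diameter, 19 mm high; origin at the centre of its underside. Bystander. (Besides the listed things the bench is free out to 0.68 m from the base axis, except for the alignment rig, which stands where x > 0.59 m and y > -0.18 m and is 0.36 m high; other equipment, fixed, stands farther off.)
- solder_spool: Spool of solder standing on its flange, 55 mm diameter, 38 mm high; origin at the centre of its underside. Bystander.
- mould_cup: Cast resin cup, 68 mm diameter, 40 mm high; origin at the centre of its underside. Bystander.

How it is judged (in metres and radians):
On the way, in this order (a step that is already met when the one before it is completed fails the run):
1. The oil bottle stands upright on the bench, off the fixture, and is let go (height (world z) of oil_bottle below 0.006 m and angle between oil_bottle's own z axis and vertical below 0.1 rad and contact force between the fingers and oil_bottle below 0.2 N), for 0.2 s.
2. The tall cup stands upright on the fixture's deck in front of the V, at least 20 mm short of its seat, and is let go (x of tall_cup in the frame of v_fixture between -0.1 and 0.0126 m and y of tall_cup in the frame of v_fixture between -0.08 and 0.08 m and z of tall_cup in the frame of v_fixture between 0.008 and 0.016 m and angle between tall_cup's own z axis and vertical below 0.06 rad and contact force between the fingers and tall_cup below 0.2 N), for 0.2 s.
At the end, for the whole second after the job is handed in: The tall cup stands upright on the deck, centred against both V faces (within 3 mm of its seat), at rest and released; the oil bottle stands upright on the bare bench, released and at rest; the short cup is still in the rack, within 20 mm of where it was (all of step 1 and horizontal distance between tall_cup and v_seat below 0.003 m and z of tall_cup in the frame of v_fixture between 0.008 and 0.016 m and angle between tall_cup's own z axis and vertical below 0.06 rad and linear speed of each of tall_cup, oil_bottle below 0.01 m/s and contact force between the fingers and tall_cup below 0.2 N and distance of short_cup from where it was at the start of the episode below 0.02 m); the robot touches nothing.
It fails at once if the oil bottle is tipped over (angle between oil_bottle's own z axis and vertical above 0.8 rad).
It fails at once if the short cup is moved by more than 20 mm (distance of short_cup from where it was at the start of the episode above 0.02 m).
It fails at once if the tape roll, the spool or the resin cup is moved by more than 25 mm (distance of any of tape_roll, solder_spool, mould_cup from where it was at the start of the episode above 0.025 m).
It also fails if it takes over 62 s, if anything falls off the work surface, if the arm or the gripper's body presses on something with over 40 N, if the wrist force passes 120 N, or if a joint passes its speed limit or range.

## Working session

There is one attempt and no reset: what is moved stays moved. The work goes in short steps, Python scripts to look and compute and a tool call to move; the robot and the scene stay as the last step left them, time stands still between calls to the robot, and variables do not carry over. Pictures are saved under pics/ and viewed, about 8 in all and at most 12, crops included, and the job is handed in when it is done.

Besides the shell and the picture viewer there is one more tool, called as a command line: name --pt "numbers of a row" for each row, then --argument value for the rest. apply_moves: Moves the arm, as the interface text tells. Its arguments: {"type":"object","properties":{"increments":{"type":"array"}},"required":["increments"]}

```bash
mkdir -p pics; python3 - <<'E'
from cell import status, imaging, env
import cv2,numpy as np,pickle
d={}
for n in ("scene","top","wrist"):
    c=imaging.read_camera(n); d[n]=c
    print(n,c["fovy"],c["cx"],c["cy"],np.round(c["R"],4).tolist(),np.round(c["t"],1).tolist(), [k for k in c])
pickle.dump(d,open("cam0.pkl","wb"))
cv2.imwrite("pics/scene0.png",cv2.resize(d["scene"]["pixels"][:,:,::-1],(800,600),interpolation=cv2.INTER_CUBIC))
cv2.imwrite("pics/top0.png",cv2.resize(d["top"]["pixels"][:,:,::-1],(800,600),interpolation=cv2.INTER_CUBIC))
print(status.state(),env.tip_extent)
E
```

```text
scene 49.61557003316635 265.1972886347838 189.3010052895586 [[0.825, -0.5649, 0.0191], [-0.2177, -0.3487, -0.9116], [0.5216, 0.7479, -0.4106]] [-432.3, 197.4, 944.2] ['pixels', 'fovy', 'cx', 'cy', 'R', 't']
top 50.836647787750266 257.1685553234077 192.72660598956728 [[-0.0043, -0.9999, -0.0112], [-0.9848, 0.0062, -0.1736], [0.1737, 0.0102, -0.9848]] [-63.4, 467.5, 1112.5] ['pixels', 'fovy', 'cx', 'cy', 'R', 't']
wrist 63.362687148040614 255.74643289367566 187.45172506369062 [[0.3036, 0.9528, -0.0011], [0.9098, -0.2895, 0.2974], [0.283, -0.0913, -0.9548]] [-624.5, -34.2, 391.6] ['pixels', 'fovy', 'cx', 'cy', 'R', 't']
{'t': 0.15, 'joints': array([ 1.15537196e+00,  4.91365363e-01,  1.55930939e+00,  4.66839738e-06,
        1.09168018e+00, -1.05599399e-01]), 'qvel': array([ 0.00114696, -0.00108187, -0.00241007, -0.00147644, -0.00225209,
        0.00147957]), 'tau': array([ 1.24292928e-03, -6.12899780e+01, -2.58280331e+01,  6.92407298e-02,
        4.73015103e-02, -5.95489610e-05]), 'eef_pos': array([190.46788353, 595.09834599, 225.23063187]), 'tcp_rot': array([ 3.03056079,  1.57003403, -1.99165531]), 'ft_force': array([-0.59452128, -0.3157743 ,  0.36570781]), 'moment': array([ 0.02802233,  0.02182157, -0.00218369]), 'opening': 1.0020920193442928} 11.0
```

View pics/scene0.png

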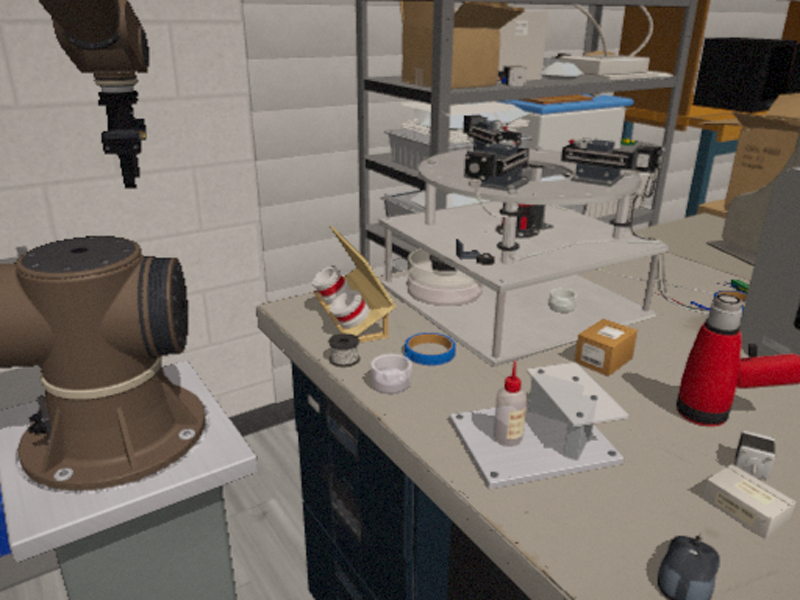

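View pics/top0.png

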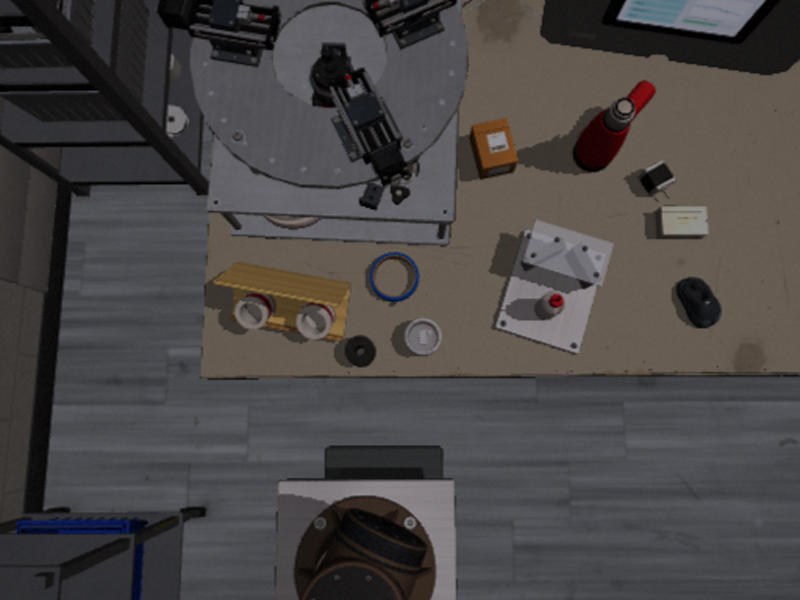

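Scene: the fixture is at about (555,290) in the top picture with the bottle at (552,303). The rack is at about (285,300) with its cups at (253,310) and (315,320). Next I'll look at crops for exact points.

```bash
python3 - <<'E'
import cv2,numpy as np,pickle
d=pickle.load(open("cam0.pkl","rb"))
def crop(n,x,y,w,h,s):
    im=cv2.resize(d[n]["pixels"][y:y+h,x:x+w,::-1],None,fx=s,fy=s,interpolation=cv2.INTER_CUBIC)
    for k in range(0,w,10):
        cv2.line(im,(k*s,0),(k*s,6),(0,255,255)); 
        if k%20==0: cv2.putText(im,str(x+k),(k*s,18),0,.35,(0,255,255))
    for k in range(0,h,10):
        cv2.line(im,(0,k*s),(6,k*s),(0,255,255)); 
        if k%20==0: cv2.putText(im,str(y+k),(8,k*s+4),0,.35,(0,255,255))
    return im
a=crop("top",130,160,100,60,8); cv2.imwrite("pics/a.png",a)
b=np.hstack([crop("top",310,135,90,95,4),crop("scene",280,225,110,95,4)]); 
c=np.hstack([crop("scene",190,135,90,95,4)[:200],np.zeros((200,0,3),np.uint8)])
c=cv2.resize(crop("scene",190,140,65,85,4),None,fx=1,fy=1)
e=cv2.resize(d["wrist"]["pixels"][:,:,::-1],(293,220))
r2=np.zeros((220,800,3),np.uint8); r2[:,:293]=e; c2=crop("scene",195,142,70,55,4); r2[:,300:580]=c2
cv2.imwrite("pics/b.png",np.vstack([b,r2]))
E
```

```text
(no output)
```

View pics/a.png

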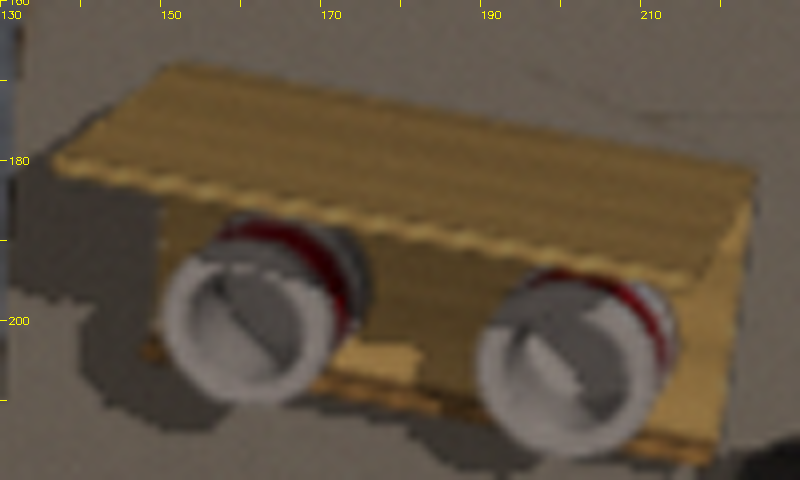

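View pics/b.png

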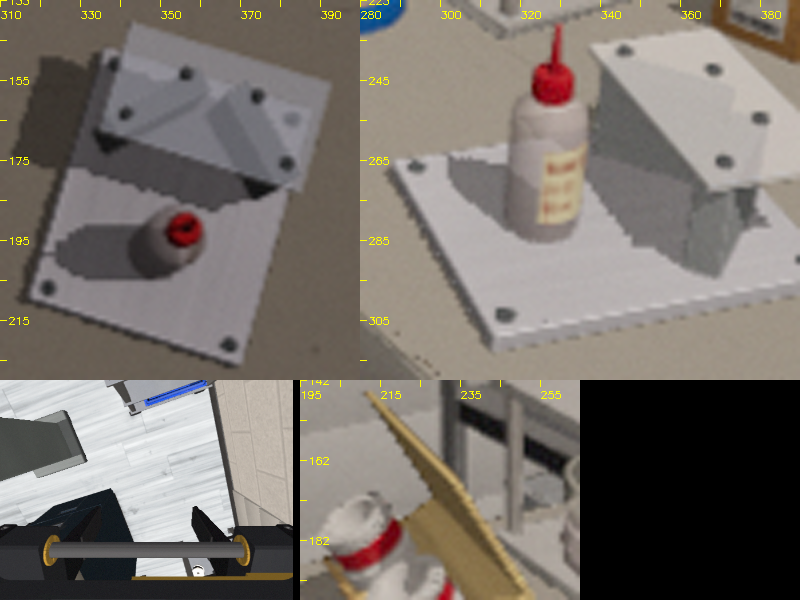

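The crops show the board's top edge running from (136.8,180) to (216.3,195) and the rim centres at about (161,200) and (201,206). The left rim is the narrower one, so it should be the 60 mm tall cup. Next I'll fit the poses and test that.

```bash
cat > h.py <<'E'
import numpy as np,pickle
from scipy.optimize import least_squares
d=pickle.load(open("cam0.pkl","rb"))
def proj(c,X):
    f=192/np.tan(np.radians(c["fovy"])/2); p=c["R"]@np.asarray(X,float)+c["t"]
    return np.array([c["cx"]+f*p[0]/p[2],c["cy"]+f*p[1]/p[2]])
def W(q,p): # pose x,y,yaw ; local point
    c,s=np.cos(q[2]),np.sin(q[2]); return np.array([q[0]+c*p[0]-s*p[1],q[1]+s*p[0]+c*p[1],p[2]])
def L(q,X):
    c,s=np.cos(q[2]),np.sin(q[2]); a,b=X[0]-q[0],X[1]-q[1]; return np.array([c*a+s*b,-s*a+c*b])
def fit(obs,q0):
    r=lambda q:np.concatenate([proj(d[n],W(q,p))-np.array(u) for n,p,u in obs])
    s=least_squares(r,q0,loss="soft_l1"); return s.x,np.round(r(s.x).reshape(-1,2),1)
E
python3 - <<'E'
from h import *
from cell import status
fx=[("top",(-100,80,12),(315.5,209.2)),("top",(-100,-80,12),(369.5,226.2)),("top",(17,73,75),(334.5,167)),("top",(17,-73,75),(385.5,182.5)),("top",(100,-73,78),(393,155.5)),("top",(100,73,78),(344.2,140)),
("scene",(-100,80,12),(288,265)),("scene",(-100,-80,12),(314.2,310)),("scene",(17,73,78),(337.5,235.5)),("scene",(17,-73,78),(366.2,273))]
q,r=fit(fx,[560,-220,-.3]); print("fix",np.round(q,3),r.tolist())
for n in("top","scene"):
    qn,_=fit([o for o in fx if o[0]==n],q);print(n,np.round(qn,3))
bo=[("top",(0,0,138),(355.7,191.7)),("scene",(0,0,138),(329.5,231.2)),("scene",(0,0,12),(326,280.5))]
b,r=fit([(n,p,u) for n,p,u in bo],[500,-200,0]); print("bottle",b[:2],r.tolist(),"in fix",L(q,b))
base=[("top",(-12,105,164),(136.8,180.1)),("top",(-12,-105,164),(216.3,194.9)),("scene",(-12,105,164),(195+70/4,142+8/4))]
rk0,r=fit(base,[500,200,-.2]); print("rack",np.round(rk0,3),r.tolist())
for name,yt in(("tall+",55),("tall-",-55)):
    m=lambda y,h:(-14-h*.5,y,36+h*.866)
    o=base+[("top",m(yt,52),(161,200) if yt>0 else (201,206.2)),("top",m(-yt,40),(201,206.2) if yt>0 else (161,200))]
    qq,r=fit(o,rk0);print(name,np.round(qq,3),r.tolist(),"tall under",W(qq,(-14,yt,36)),"mouth",W(qq,m(yt,52)))
def inv(n,u,z):
    s=least_squares(lambda a:proj(d[n],(a[0],a[1],z))-u,[500,0]);return s.x
k=.64
for nm,u,z in(("tape",(394,277),19),("spool",(360,350),38),("mould",(423,337),40),("edge",(700,377),0)):print(nm,inv("top",np.array(u)*k,z))
from scipy.spatial.transform import Rotation as Ro
print(np.round(Ro.from_euler("xyz",status.state()["tcp_rot"]).as_matrix(),3))
E
```

```text
fix [ 4.92908e+02 -3.47409e+02 -3.26000e-01] [[1.7, -0.4], [1.1, -0.1], [0.4, 0.1], [0.1, 0.7], [0.8, -0.2], [-0.7, -0.4], [-0.4, -0.5], [-1.4, -1.3], [-0.6, 0.2], [0.8, -1.7]]
top [ 4.92730e+02 -3.45703e+02 -3.32000e-01]
scene [ 4.91744e+02 -3.50383e+02 -3.25000e-01]
bottle [ 456.44647848 -333.22665393] [[3.7, -2.1], [-0.2, -0.0], [-1.4, -0.2]] in fix [-39.08324226   1.76281998]
rack [472.81  136.721  12.367] [[-0.1, -0.6], [0.3, 0.1], [-0.7, 0.4]]
tall+ [471.304 136.564  12.365] [[-0.1, -0.1], [0.3, 0.7], [-1.1, 0.5], [-0.0, -0.6], [-0.0, -0.7]] tall under [468.56191534 193.25145537  36.        ] mouth [443.08491031 198.44011751  81.032     ]
tall- [472.176 136.844  12.376] [[-0.2, -0.0], [0.3, -0.1], [-1.2, 0.5], [-1.0, 0.4], [1.4, -2.2]] tall under [448.01648951  85.48890965  36.        ] mouth [422.48669793  90.41128121  81.032     ]
tape [516.92582397 -51.17787682]
spool [378.36408093  10.13740584]
mould [ 401.10287867 -103.87266666]
edge [ 328.8441828  -614.31453193]
[[-0.    -0.952  0.305]
 [-0.001  0.305  0.952]
 [-1.     0.    -0.001]]
```

apply_moves --pt "0 -5 -20 -20 0" --pt "0 -5 -34 -31.5 0" --pt "0 -5 -34 -31.5 0" --pt "0 -5 -34 -31.5 0" --pt "0 -5 -34 -31.5 0" --pt "0 -5 -34 -31.5 0" --pt "0 -5 -34 -31.5 0" --pt "0 -5 -34 -31.5 0" --pt "0 0 -34 -31.5 0" --pt "0 0 -34 -31.5 0"

```text
t: 1.15
eef_pos: [409.0, 205.1, 265.9]
tcp_rot: [-0.805, 1.57, 0.456]
ft_force: [0.3, 1.9, -0.6]
opening: 0.996
```

apply_moves --pt "0 0 -34 -31.5 0" --pt "0 0 -20 -12 0" --pt "0 0 0 0 0" --pt "0 0 0 0 0"

```text
t: 1.55
eef_pos: [446.5, 148.8, 265.4]
tcp_rot: [1.649, 1.57, 2.909]
ft_force: [-0.9, 0.3, -0.0]
opening: 0.999
```

```bash
cat > snap.py <<'E'
import sys,cv2,pickle
from cell import status, imaging
n,tag=sys.argv[1:3]
c=imaging.read_camera(n); pickle.dump(c,open(f"cam_{tag}.pkl","wb"))
im=cv2.resize(c["pixels"][:,:,::-1],(800,600),interpolation=cv2.INTER_CUBIC)
cv2.imwrite(f"pics/{tag}.png",im); s=status.state(); print(s["t"],s["eef_pos"],s["tcp_rot"])
E
python3 snap.py wrist w1
```

```text
1.6 [446.17169383 149.30725644 265.47035477] [1.63665197 1.57019174 2.89756782]
```

View pics/w1.png

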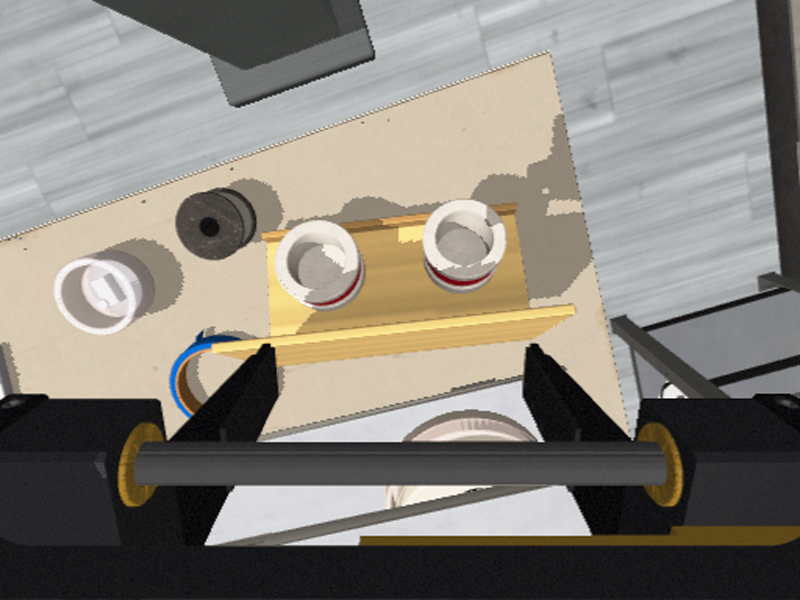

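```bash
cat >> h.py <<'E'
import os
for f in os.listdir("."):
    if f.startswith("cam_"): d[f[4:-4]]=pickle.load(open(""+f,"rb"))
k=.64
E
python3 - <<'E'
from h import *
m=lambda y,h:(-14-h*.5,y,36+h*.866)
A=[("top",(-12,105,164),(136.8,180.1)),("top",(-12,-105,164),(216.3,194.9)),("top",m(55,52),(161,200)),("top",m(-55,40),(201,206.2))]
B=[("w1",(-12,-105,164),(213*k,351*k)),("w1",(-12,105,164),(574*k,312*k)),("w1",m(55,52),(464.5*k,238*k)),("w1",m(-55,40),(318*k,264*k))]
for nm,o in(("top",A),("w1",B),("all",A+B),("w1 cups",B[2:]),("w1 board",B[:2])):
    q,r=fit(o,[471,136,-.2]);print(nm,np.round(q,3),r.tolist(),"mouth",np.round(W(q,m(55,52)),1))
c=d["w1"];P=np.array([446.2,149.3,265.5]);jw=np.array([.305,.952,0])
for s in(-53.5,-47.5,47.5,53.5):print(s,proj(c,P+s*jw-[0,0,11])/k)
E
```

```text
top [ 4.70875e+02  1.36829e+02 -1.94000e-01] [[-0.2, 0.3], [0.3, 0.6], [-0.0, -0.3], [-0.0, -0.7]] mouth [442.2 198.5  81. ]
w1 [ 4.74808e+02  1.36259e+02 -1.93000e-01] [[-0.6, -0.4], [1.1, -0.9], [0.3, 3.3], [-0.7, 0.7]] mouth [446.1 197.9  81. ]
all [ 4.73774e+02  1.36670e+02 -1.87000e-01] [[-0.2, -0.5], [0.5, -0.8], [0.1, -1.2], [0.2, -1.9], [-0.6, -0.9], [1.2, -2.8], [0.1, 2.0], [-0.8, 0.1]] mouth [444.7 198.1  81. ]
w1 cups [ 4.72914e+02  1.38142e+02 -1.65000e-01] [[0.3, -0.1], [-0.3, 0.1]] mouth [442.5 199.   81. ]
w1 board [ 4.75424e+02  1.35820e+02 -1.94000e-01] [[-0.8, 0.2], [0.7, -0.0]] mouth [446.8 197.5  81. ]
-53.5 [261.38645512 371.29655015]
-47.5 [277.01340909 371.30217016]
47.5 [524.45092412 371.39115746]
53.5 [540.07923523 371.39677796]
```

apply_moves --pt "0 0 -20 -41 0" --pt "0 0 -20 -41 0" --pt "0 0 -20 -41 0" --pt "0 0 -20 -41 0" --pt "0 0 -20 -41 0" --pt "0 0 -20 -41 0" --pt "0 0 -20 -41 0" --pt "0 0 -20 -41 0" --pt "0 0 -20 -41 0" --pt "0 0 -20 -41 0"

```text
t: 2.6
eef_pos: [512.6, -302.8, 265.7]
tcp_rot: [0.19, 1.57, 1.452]
ft_force: [1.3, 0.3, 0.0]
opening: 1.0
```

apply_moves --pt "0 0 -20 -40 0" --pt "0 0 0 0 0" --pt "0 0 0 0 0"

```text
t: 2.9
eef_pos: [519.2, -345.9, 265.0]
tcp_rot: [0.944, 1.569, 2.205]
ft_force: [-0.1, 0.6, 0.3]
opening: 1.0
```

```bash
python3 snap.py wrist w2
```

```text
2.95 [ 519.21172352 -345.20138075  265.29716396] [0.87892059 1.56970201 2.14098103]
```

View pics/w2.png

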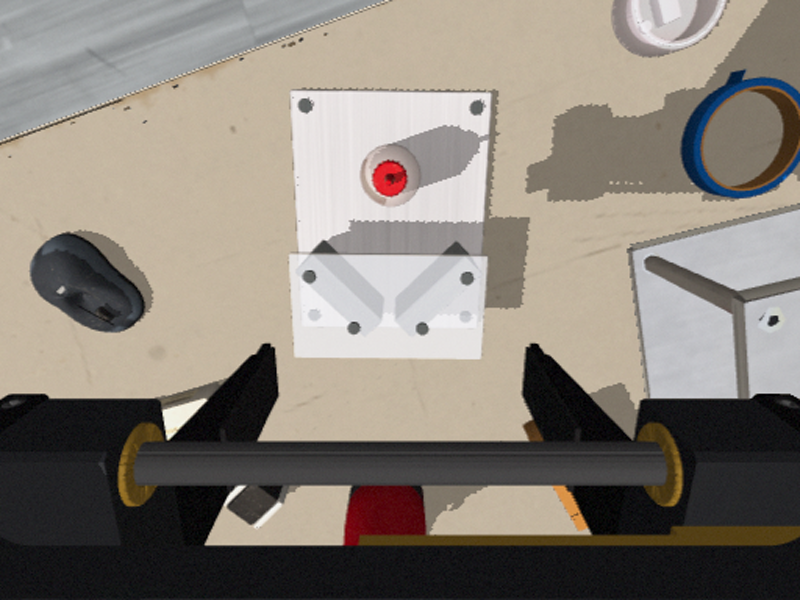

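```bash
python3 - <<'E'
from h import *
T=[("top",(-100,80,12),(315.5,209.2)),("top",(-100,-80,12),(369.5,226.2)),("top",(17,73,75),(334.5,167)),("top",(17,-73,75),(385.5,182.5))]
B=[("w2",(-100,-80,12),(290*k,91*k)),("w2",(-100,80,12),(493*k,91*k)),("w2",(17,-73,78),(289*k,254*k)),("w2",(17,73,78),(487*k,256*k))]
for nm,o in(("w2",B),("all",T+B)):
    q,r=fit(o,[492,-347,-.32]);print(nm,np.round(q,3),r.tolist())
q,_=fit(B,[492,-347,-.32])
b,r=fit([("w2",(0,0,138),(391*k,177*k))],[456,-333,0]);print("bottle tip",b[:2],L(q,b))
b2,r=fit([("w2",(0,0,105),(390*k,178.5*k))],[456,-333,0]);print("cap",b2[:2])
from cell import status
print(status.state()["eef_pos"])
E
```

```text
w2 [ 4.95125e+02 -3.46011e+02 -3.17000e-01] [[-0.6, -0.8], [-0.0, 0.4], [-0.3, 0.3], [1.6, 0.0]]
all [ 4.94820e+02 -3.45955e+02 -3.19000e-01] [[1.4, -0.8], [0.8, -0.8], [-0.2, -0.4], [-0.4, -0.2], [-0.5, -1.2], [0.1, 0.3], [-0.4, -0.1], [1.5, -0.1]]
bottle tip [ 455.45973253 -330.70658685] [-42.45946485   2.19175039]
cap [ 458.09493689 -332.79462385]
[ 519.21172352 -345.20138075  265.29716396]
```

apply_moves --pt "0 10 32 -3.25 0" --pt "0 30 32 -3.25 0" --pt "0 40 0 0 0" --pt "0 40 0 0 0" --pt "0 35 0 0 0" --pt "0 20 0 0 0" --pt "0 9 0 0 0" --pt "0 0 0 0 0" --pt "1 0 0 0 0" --pt "1 0 0 0 0"

```text
t: 3.95
eef_pos: [456.6, -333.5, 82.9]
tcp_rot: [-1.97, 1.569, -0.708]
ft_force: [0.2, 0.3, 0.2]
opening: 0.885
```

apply_moves --pt "1 0 0 0 0" --pt "1 0 0 0 0" --pt "1 0 0 0 0" --pt "1 0 0 0 0" --pt "1 0 0 0 0"

```text
t: 4.45
eef_pos: [456.0, -333.5, 81.6]
tcp_rot: [-0.438, 1.571, 0.823]
ft_force: [-0.8, -0.9, 0.3]
opening: 0.463
```

apply_moves --pt "1 0 0 0 0" --pt "1 0 0 0 0" --pt "1 -10 0 0 0" --pt "1 -20 0 -10 0" --pt "1 0 5 -34 0" --pt "1 0 5 -38 0" --pt "1 0 5 -38 0" --pt "1 5 0 -25 0" --pt "1 15 0 -7 0" --pt "1 12 0 0 0"

```text
t: 5.45
eef_pos: [395.0, -473.8, 78.7]
tcp_rot: [0.599, 1.57, 1.859]
ft_force: [-0.7, 0.1, -0.6]
opening: 0.434
```

apply_moves --pt "1 6 0 0 0" --pt "1 2 0 0 0" --pt "1 0.5 0 0 0" --pt "1 0 0 0 0" --pt "1 0 0 0 0"

```text
t: 5.95
eef_pos: [395.8, -473.4, 71.6]
tcp_rot: [-2.125, 1.57, -0.864]
ft_force: [0.6, 1.0, -1.2]
opening: 0.436
```

apply_moves --pt "1 1 0 0 0" --pt "1 0.5 0 0 0" --pt "1 0 0 0 0"

```text
t: 6.25
eef_pos: [395.4, -473.5, 69.6]
tcp_rot: [-0.439, 1.571, 0.822]
ft_force: [0.3, 0.1, 0.1]
opening: 0.436
```

apply_moves --pt "1 0.5 0 0 0" --pt "1 0.5 0 0 0" --pt "1 0 0 0 0"

```text
t: 6.55
eef_pos: [395.6, -473.6, 69.5]
tcp_rot: [-1.95, 1.57, -0.689]
ft_force: [-0.9, 2.4, 8.4]
opening: 0.437
```

apply_moves --pt "0 0 0 0 0" --pt "0 0 0 0 0" --pt "0 0 0 0 0" --pt "0 0 0 0 0" --pt "0 0 0 0 0" --pt "0 -20 0 0 0" --pt "0 -40 0 0 0" --pt "0 -40 0 0 0" --pt "0 -40 0 0 0" --pt "0 -20 6 40 0"

```text
t: 7.55
eef_pos: [401.9, -436.7, 231.6]
tcp_rot: [-2.27, 1.565, -1.012]
ft_force: [0.1, 1.3, 0.4]
opening: 0.997
```

apply_moves --pt "0 0 6 42 0" --pt "0 0 6 42 0" --pt "0 0 6 42 0" --pt "0 0 6 42 0" --pt "0 0 6 42 0" --pt "0 0 7 42 0" --pt "0 0 7 42 0" --pt "0 0 7 40 0" --pt "0 0 16 40 0" --pt "0 0 16 40 0"

```text
t: 8.55
eef_pos: [448.8, -12.4, 228.7]
tcp_rot: [-1.055, 1.57, 0.206]
ft_force: [0.2, 0.2, -0.4]
opening: 0.998
```

apply_moves --pt "0 0 16 40 0" --pt "0 0 16 40 0" --pt "0 0 16 40 0" --pt "0 0 17 40 0" --pt "0 0 17 39 -3" --pt "0 0 0 0 -3.9" --pt "0 0 0 0 0" --pt "0 0 0 0 0" --pt "0 0 0 0 0"

```text
t: 9.45
eef_pos: [431.8, 199.7, 228.7]
tcp_rot: [-0.703, 1.571, 0.675]
ft_force: [-0.1, 0.2, 0.2]
opening: 1.008
```

```bash
python3 snap.py top t2;python3 -c "
from scipy.spatial.transform import Rotation as Ro
from cell import status
print(Ro.from_euler('xyz',status.state()['tcp_rot']).as_matrix().round(3))"
```

```text
9.5 [431.83511407 199.72468452 228.67171072] [-0.49308635  1.57070996  0.88576425]
[[ 0.    -0.982  0.191]
 [ 0.     0.191  0.982]
 [-1.    -0.     0.   ]]
```

apply_moves --pt "0 40 0 0 0" --pt "0 40 0 0 0" --pt "0 30 0 0 0" --pt "0 6 0 0 0" --pt "0 0 0 0 0" --pt "0 0 0 0 0"

```text
t: 10.1
eef_pos: [432.4, 200.5, 113.9]
tcp_rot: [-1.039, 1.569, 0.342]
ft_force: [-0.4, -0.4, -0.6]
opening: 1.001
```

```bash
python3 snap.py wrist w3
```

```text
10.15 [432.39674801 200.5205803  114.04647662] [-1.06014352  1.56842292  0.32078619]
```

View pics/w3.png

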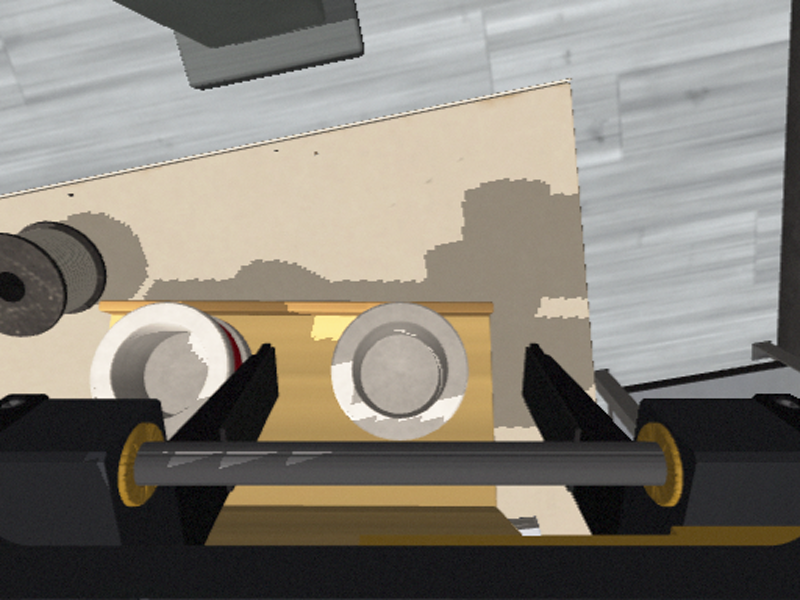

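```bash
python3 - <<'E'
from h import *
q=np.array([432.4,200.5,np.arctan2(-.191,.982)])
for z in(78,81,84):
    b,_=fit([("w3",(0,0,z),(399.5*k,371*k))],[440,198,0]);print(z,b[:2],"rel tool",L(q,b))
c=d["w3"];P=np.array([432.4,200.5,114]);jw=np.array([.191,.982,0]);fw=np.array([.982,-.191,0])
for s in(-47.5,47.5):
  for e in(-10,10):print(s,e,proj(c,P+s*jw+e*fw-[0,0,11])/k)
E
```

```text
78 [444.07808388 198.18142854] rel tool [11.90593435 -0.04630452]
81 [442.60737487 198.46094931] rel tool [10.40891206 -0.05271796]
84 [441.1366721  198.74046921] rel tool [ 8.91189607 -0.05913107]
-47.5 -10 [274.0161917  348.01994637]
-47.5 10 [277.80743724 395.24454184]
47.5 -10 [525.56613096 348.71840632]
47.5 10 [521.42457418 395.88137938]
```

apply_moves --pt "0 10 0 0 0" --pt "0 10 0 0 0" --pt "0 8 0 0 0" --pt "0 5 0 0 0" --pt "0 0 0 0 0"

```text
t: 10.65
eef_pos: [431.3, 200.4, 78.8]
tcp_rot: [1.996, 1.569, -2.906]
ft_force: [0.3, -0.3, 0.5]
opening: 1.004
```

apply_moves --pt "0 4 0 0 0" --pt "0 3 0 0 0" --pt "0 0 0 0 0" --pt "0 0 0 0 0"

```text
t: 11.05
eef_pos: [431.7, 200.5, 72.7]
tcp_rot: [-0.311, 1.571, 1.071]
ft_force: [0.8, -0.3, 0.4]
opening: 0.999
```

apply_moves --pt "0 0 -1 0 0" --pt "0 0 0 0 0"

```text
t: 11.25
eef_pos: [432.9, 200.3, 72.8]
tcp_rot: [-0.999, 1.57, 0.382]
ft_force: [0.9, 0.6, -0.8]
opening: 0.996
```

apply_moves --pt "0 0 -1 0 0" --pt "0 0 0 0 0"

```text
t: 11.45
eef_pos: [433.8, 200.1, 72.7]
tcp_rot: [-0.825, 1.57, 0.556]
ft_force: [-0.7, 0.5, -0.2]
opening: 1.005
```

apply_moves --pt "1 0 0 0 0" --pt "1 0 0 0 0" --pt "1 0 0 0 0" --pt "1 0 0 0 0" --pt "1 0 0 0 0" --pt "1 0 0 0 0" --pt "1 0 0 0 0"

```text
t: 12.15
eef_pos: [433.6, 200.1, 72.6]
tcp_rot: [-0.304, 1.571, 1.077]
ft_force: [-0.1, 0.4, 0.0]
opening: 0.61
```

apply_moves --pt "1 0 0 0 0" --pt "1 0 0 0 0" --pt "1 -2 1 0 0" --pt "1 -4 2 0 0" --pt "1 -6 3 0 0" --pt "1 -8 4 0 0" --pt "1 0 0 0 0"

```text
t: 12.85
eef_pos: [423.6, 202.2, 93.8]
tcp_rot: [-1.029, 1.569, 0.352]
ft_force: [0.4, 0.0, -2.5]
opening: 0.611
```

```bash
python3 snap.py wrist w4; python3 -c "
import cv2,pickle,numpy as np
c=pickle.load(open('cam_w4.pkl','rb'))['pixels'][:,:,::-1]
from cell import imaging
s=imaging.read_camera('scene')['pixels'][:,:,::-1]
a=cv2.resize(c,(533,400));b=cv2.resize(s[110:230,170:290],(600,600),interpolation=2)[:400]
b=cv2.resize(s[120:220,175:242],(267,400),interpolation=2)
cv2.imwrite('pics/w4c.png',np.hstack([a,b]))"
```

```text
12.9 [423.7480486  202.14884848  93.35410867] [-1.01795556  1.56950366  0.36378986]
```

View pics/w4c.png

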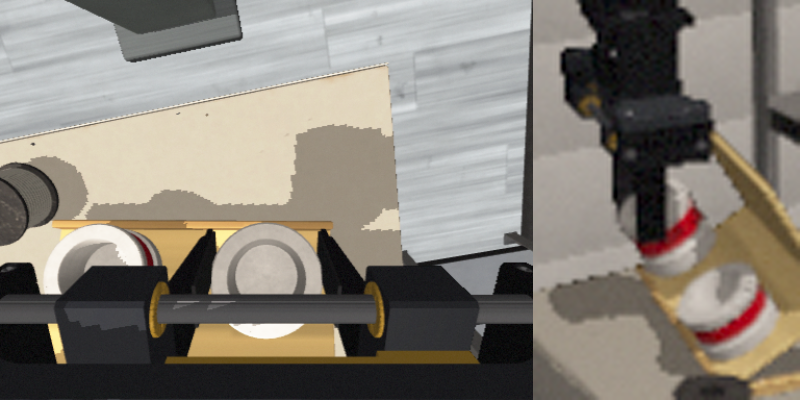

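The cup is held: −2.5 N on the wrist, and the scene view shows it lifted clear of the rack, still tilted. Next I'll carry it to the front of the deck.

apply_moves --pt "1 -10 5 0 0" --pt "1 -20 10 0 0" --pt "1 -20 10 0 0" --pt "1 -25 0 0 0" --pt "1 -25 0 0 0" --pt "1 -25 0 0 0" --pt "1 -12 0 -10 0" --pt "1 0 -8 -20 0" --pt "1 0 -14 -33 0" --pt "1 0 -14 -36 0"

```text
t: 13.95
eef_pos: [415.3, 101.4, 229.5]
tcp_rot: [1.788, 1.57, -3.112]
ft_force: [0.8, 0.5, -2.7]
opening: 0.617
```

apply_moves --pt "1 0 -14 -36 0" --pt "1 0 -14 -36 0" --pt "1 0 -14 -36 0" --pt "1 0 -11 -37 0" --pt "1 0 -3 -38 0" --pt "1 0 -3 -38 0" --pt "1 0 -3 -38 0" --pt "1 0 -3 -38 0" --pt "1 0 -3 -38 0" --pt "1 0 -3 -38 0"

```text
t: 14.95
eef_pos: [414.1, -278.5, 229.2]
tcp_rot: [1.017, 1.57, 2.398]
ft_force: [0.1, -0.6, -2.7]
opening: 0.615
```

apply_moves --pt "1 0 -4 -25 2" --pt "1 0 0 -10 3" --pt "1 0 0 -6 2.2" --pt "1 0 0 0 0" --pt "1 0 0 0 0" --pt "1 0 0 0 0"

```text
t: 15.55
eef_pos: [410.9, -317.1, 229.6]
tcp_rot: [0.403, 1.571, 1.66]
ft_force: [0.6, -0.6, -2.8]
opening: 0.614
```

```bash
cat > tf.py <<'E'
# prints tool position in fixture frame and tool yaw
from h import *
from cell import status
from scipy.spatial.transform import Rotation as Ro
s=status.state();M=Ro.from_euler('xyz',s['tcp_rot']).as_matrix()
q=np.array([494.8,-346,-.318]);z=M[:,2];yaw=np.arctan2(-z[0],z[1])
print(s["t"],"world",s["eef_pos"].round(1),"fix",L(q,s["eef_pos"]).round(1),"yaw err deg",np.degrees(yaw-q[2]).round(2),s["ft_force"].round(1),round(s["opening"],3))
E
python3 tf.py; python3 snap.py wrist w5
```

```text
15.55 world [ 410.9 -317.1  229.6] fix [-88.8   1.2] yaw err deg 0.26 [ 0.6 -0.6 -2.8] 0.614
15.6 [ 410.9273667  -317.18721887  229.6611611 ] [0.03928275 1.57065108 1.29656233]
```

View pics/w5.png

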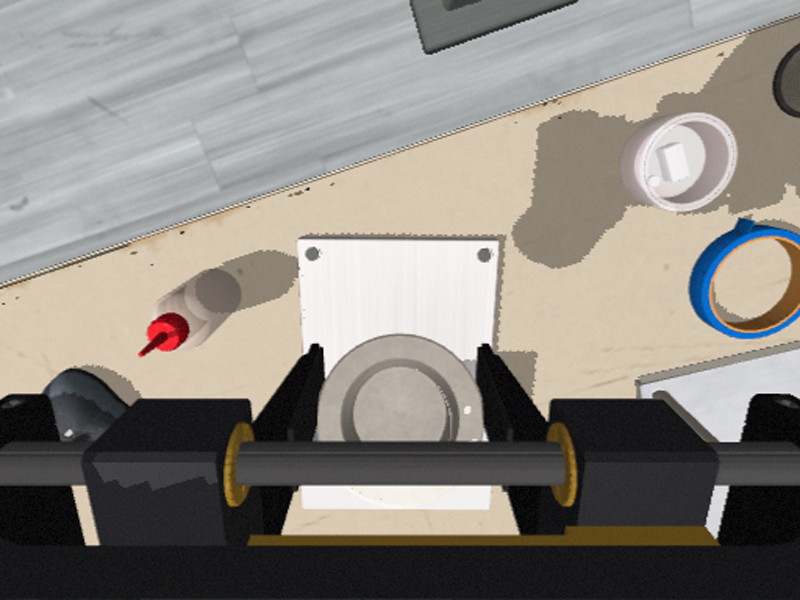

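apply_moves --pt "1 15 0 0 0" --pt "1 30 0 0 0" --pt "1 35 0 0 0" --pt "1 35 0 0 0" --pt "1 25 0 0 0" --pt "1 12 0 0 0" --pt "1 6 0 0 0" --pt "1 3 0 0 0" --pt "1 0 0 0 0"

```text
t: 16.5
eef_pos: [411.2, -318.0, 69.2]
tcp_rot: [-1.964, 1.57, -0.708]
ft_force: [0.4, 0.6, -2.2]
opening: 0.613
```

apply_moves --pt "1 2 0 0 0" --pt "1 0 0 0 0"

```text
t: 16.7
eef_pos: [411.0, -318.0, 67.1]
tcp_rot: [-1.95, 1.57, -0.694]
ft_force: [-0.7, 0.4, -3.0]
opening: 0.613
```

apply_moves --pt "1 1.5 0 0 0" --pt "1 0 0 0 0"

```text
t: 16.9
eef_pos: [410.8, -317.9, 65.2]
tcp_rot: [-1.645, 1.571, -0.389]
ft_force: [0.5, -0.7, -3.3]
opening: 0.612
```

apply_moves --pt "1 1.5 0 0 0" --pt "1 0 0 0 0"

```text
t: 17.1
eef_pos: [410.8, -317.8, 63.5]
tcp_rot: [0.676, 1.571, 1.931]
ft_force: [-0.7, -0.4, -2.8]
opening: 0.616
```

apply_moves --pt "1 1 0 0 0" --pt "1 0 0 0 0"

```text
t: 17.3
eef_pos: [410.8, -317.8, 62.5]
tcp_rot: [0.46, 1.571, 1.716]
ft_force: [0.5, -0.1, -1.9]
opening: 0.614
```

apply_moves --pt "1 1 0 0 0" --pt "1 0 0 0 0"

```text
t: 17.5
eef_pos: [411.2, -318.0, 62.1]
tcp_rot: [-1.828, 1.57, -0.572]
ft_force: [-0.5, 0.8, 5.2]
opening: 0.612
```

apply_moves --pt "1 0.2 -3 0 0" --pt "1 0.2 -3 0 0" --pt "1 0 0 0 0"

```text
t: 17.8
eef_pos: [416.9, -319.9, 61.6]
tcp_rot: [-1.86, 1.57, -0.604]
ft_force: [-0.2, 1.3, 6.6]
opening: 0.612
```

apply_moves --pt "1 0.4 -3 0 0" --pt "1 0.6 -3 0 0" --pt "1 0 0 0 0"

```text
t: 18.1
eef_pos: [422.5, -321.7, 60.4]
tcp_rot: [-1.854, 1.57, -0.599]
ft_force: [-1.1, 0.7, 6.0]
opening: 0.615
```

```bash
cat > side.py <<'E'
import sys,cv2
from cell import imaging
s=imaging.read_camera('scene')['pixels'][:,:,::-1]
cv2.imwrite(f'pics/{sys.argv[1]}.png',cv2.resize(s[215:325,265:400],None,fx=4,fy=4,interpolation=2))
E
python3 side.py s1; python3 tf.py
```

```text
18.15 world [ 422.5 -321.7   60.5] fix [-76.3   0.5] yaw err deg 0.18 [1.  1.7 5.8] 0.613
```

View pics/s1.png

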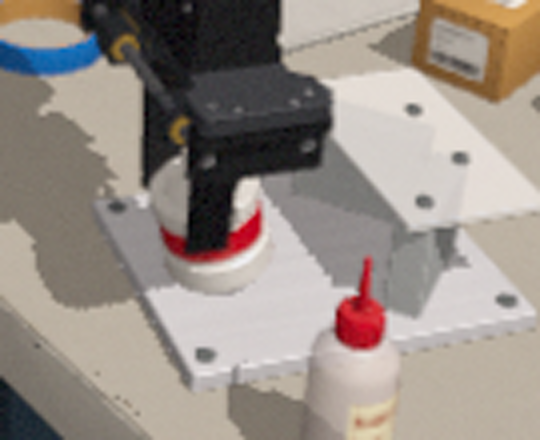

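apply_moves --pt "1 0.8 -3 0 0" --pt "1 0.9 -3 0 0" --pt "1 0 0 0 0"

```text
t: 18.45
eef_pos: [428.2, -323.5, 58.6]
tcp_rot: [-1.836, 1.57, -0.58]
ft_force: [-0.3, 0.6, 5.6]
opening: 0.613
```

apply_moves --pt "1 1.1 -3 0 0" --pt "1 1.2 -3 0 0" --pt "1 0 0 0 0"

```text
t: 18.75
eef_pos: [433.8, -325.4, 56.1]
tcp_rot: [-1.518, 1.571, -0.262]
ft_force: [-1.5, -0.3, 4.5]
opening: 0.617
```

apply_moves --pt "1 1.2 -2.5 0 0" --pt "1 0 0 0 0"

```text
t: 18.95
eef_pos: [434.7, -325.7, 55.7]
tcp_rot: [1.417, 1.568, 2.673]
ft_force: [-13.2, 1.6, 18.3]
opening: 0.617
```

apply_moves --pt "0.9 0 0 0 0" --pt "0.3 0 0 0 0" --pt "0.2 0 0 0 0" --pt "0 0 0 0 0" --pt "0 0 0 0 0" --pt "0 0 0 0 0" --pt "0 0 0 0 0" --pt "0 -15 0 0 0" --pt "0 -25 10 0 0" --pt "0 -30 30 0 0"

```text
t: 19.95
eef_pos: [398.6, -314.0, 125.1]
tcp_rot: [0.202, 1.571, 1.459]
ft_force: [-0.1, 0.3, 0.6]
opening: 0.997
```

apply_moves --pt "0 -30 40 0 0" --pt "0 0 0 0 0" --pt "0 0 0 0 0"

```text
t: 20.25
eef_pos: [360.0, -301.6, 155.8]
tcp_rot: [-2.031, 1.569, -0.776]
ft_force: [1.4, -0.1, -0.4]
opening: 0.998
```

```bash
python3 snap.py wrist w6;python3 tf.py
```

```text
20.3 [ 360.32683887 -301.64411184  155.11270759] [-1.97087932  1.56970376 -0.71545741]
20.3 world [ 360.3 -301.6  155.1] fix [-1.416e+02  1.000e-01] yaw err deg 0.15 [0.3 0.2 0.2] 0.996
```

View pics/w6.png

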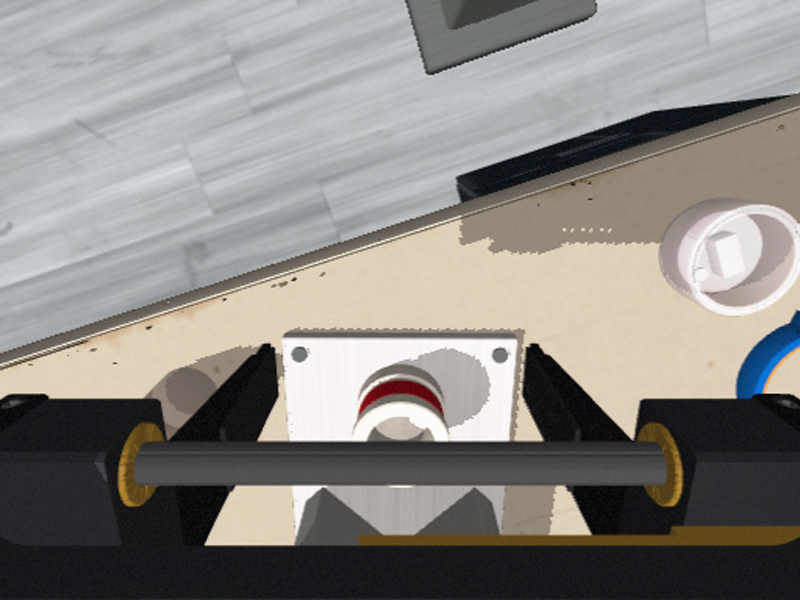

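apply_moves --pt "1 0 0 0 0" --pt "1 0 0 0 0" --pt "1 0 0 0 0" --pt "1 40 0 0 0" --pt "1 40 0 0 0" --pt "1 30 0 0 0" --pt "1 10 0 0 0" --pt "1 2 0 0 0" --pt "1 0 0 0 0" --pt "1 0 0 0 0"

```text
t: 21.3
eef_pos: [360.4, -301.7, 34.2]
tcp_rot: [-2.05, 1.569, -0.794]
ft_force: [-0.4, 0.2, 0.3]
opening: 0.217
```

apply_moves --pt "1 0 -10 0 0" --pt "1 0 -10 0 0" --pt "1 0 -10 0 0" --pt "1 0 -5 0 0" --pt "1 0 -4 0 0" --pt "1 0 -4 0 0" --pt "1 0 -4 0 0" --pt "1 0 -4 0 0" --pt "1 0 -4 0 0" --pt "1 0 -4 0 0"

```text
t: 22.3
eef_pos: [416.1, -319.5, 32.9]
tcp_rot: [1.042, 1.57, 2.298]
ft_force: [-1.9, 1.1, 0.4]
opening: 0.007
```

apply_moves --pt "1 0 -4 0 0" --pt "1 0 -4 0 0" --pt "1 0 -4 0 0" --pt "1 0 -4 0 0" --pt "1 0 -4 0 0" --pt "1 0 -4 0 0" --pt "1 0 -4 0 0" --pt "1 0 0 0 0"

```text
t: 23.1
eef_pos: [443.3, -328.5, 33.0]
tcp_rot: [-1.846, 1.57, -0.59]
ft_force: [0.7, -0.2, -0.2]
opening: 0.006
```

```bash
python3 tf.py
```

```text
23.1 world [ 443.3 -328.5   33. ] fix [-54.3   0.5] yaw err deg 0.18 [ 0.7 -0.2 -0.2] 0.006
```

apply_moves --pt "1 0 -4 0 0" --pt "1 0 -4 0 0" --pt "1 0 -4 0 0" --pt "1 0 -4 0 0" --pt "1 0 -4 0 0" --pt "1 0 -4 0 0" --pt "1 0 -4 0 0" --pt "1 0 -4 0 0" --pt "1 0 -4 0 0" --pt "1 0 -2 0 0"

```text
t: 24.1
eef_pos: [479.2, -340.1, 33.0]
tcp_rot: [-1.53, 1.571, -0.274]
ft_force: [-2.9, 1.0, 2.1]
opening: 0.002
```

apply_moves --pt "1 0 -1.5 0 0" --pt "1 0 -1.5 0 0" --pt "1 0 0 0 0"

```text
t: 24.4
eef_pos: [481.9, -341.0, 33.0]
tcp_rot: [-1.619, 1.57, -0.364]
ft_force: [-0.6, -0.0, 0.1]
opening: 0.005
```

```bash
python3 tf.py
```

```text
24.4 world [ 481.9 -341.    33. ] fix [-13.8   0.7] yaw err deg 0.17 [-0.6 -0.   0.1] 0.005
```

Next come 1 mm steps until the cup seats; I expect that near −7.4.

apply_moves --pt "1 0 -1.5 0 0" --pt "1 0 -1.5 0 0" --pt "1 0 0 0 0"

```text
t: 24.7
eef_pos: [484.4, -341.9, 33.0]
tcp_rot: [1.282, 1.57, 2.538]
ft_force: [-4.4, 0.6, 2.3]
opening: 0.009
```

apply_moves --pt "1 0 -1 0 0" --pt "1 0 -1 0 0" --pt "1 0 0 0 0"

```text
t: 25.0
eef_pos: [484.6, -341.9, 33.0]
tcp_rot: [1.343, 1.566, 2.599]
ft_force: [-15.3, 1.2, 9.3]
opening: 0.004
```

apply_moves --pt "1 0 -1 0 0" --pt "1 0 0 0 0"

```text
t: 25.2
eef_pos: [484.6, -341.8, 33.0]
tcp_rot: [1.343, 1.564, 2.599]
ft_force: [-20.1, 1.8, 13.2]
opening: 0.006
```

```bash
python3 tf.py
```

```text
25.2 world [ 484.6 -341.8   33. ] fix [-10.9   0.8] yaw err deg 0.18 [-20.1   1.8  13.2] 0.006
```

apply_moves --pt "1 0 3 0 0" --pt "1 0 15 0 0" --pt "1 0 30 0 0" --pt "1 -40 0 0 0" --pt "1 -45 0 0 0" --pt "1 -45 -20 0 0" --pt "1 -45 -30 0 0" --pt "1 -40 -30 0 0" --pt "1 -17 -5 0 0" --pt "1 0 0 0 0"

```text
t: 26.2
eef_pos: [522.1, -354.2, 264.0]
tcp_rot: [-1.896, 1.565, -0.639]
ft_force: [-0.6, 0.4, -0.2]
opening: 0.004
```

apply_moves --pt "1 0 0 0 0" --pt "1 0 0 0 0"

```text
t: 26.4
eef_pos: [519.6, -353.2, 260.0]
tcp_rot: [1.132, 1.568, 2.388]
ft_force: [-0.1, -0.1, -0.4]
opening: 0.004
```

```bash
python3 snap.py wrist w7; python3 tf.py; python3 -c "
import pickle,cv2
c=pickle.load(open('cam_w7.pkl','rb'))['pixels'][:,:,::-1]
x0,y0=175,50
im=cv2.resize(c[y0:y0+190,x0:x0+150],None,fx=4,fy=4,interpolation=2)[:600]
im=cv2.resize(c[y0+10:y0+160,x0:x0+150],None,fx=4,fy=4,interpolation=2)
cv2.imwrite('pics/w7c.png',im)"
```

```text
26.45 [ 519.70341209 -353.25377114  260.10365967] [1.11557706 1.56847214 2.37106059]
26.45 world [ 519.7 -353.3  260.1] fix [25.9  0.9] yaw err deg 0.15 [-0.3 -0.  -0.1] 0.003
```

View pics/w7c.png

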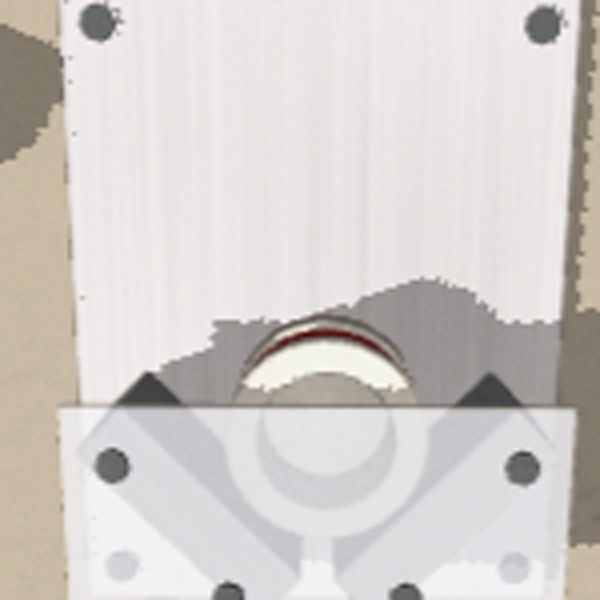

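Last picture, w7: the cup rim centre is at column 326 and the guard/screw centre is at 317.5. The cup is therefore about 2.4 mm towards +y, resting on one wall only and about 3.4 mm from its seat. I'll push it along that wall with a finger corner from the back-left, then reseat it.

apply_moves --pt "1 0 25 15 0" --pt "1 0 30 20 0" --pt "1 30 21 9 0" --pt "1 45 0 0 0" --pt "1 45 0 0 0" --pt "1 45 0 0 0" --pt "1 35 0 0 0" --pt "1 20 0 0 0" --pt "1 7 0 0 0" --pt "1 0 0 0 0"

```text
t: 27.45
eef_pos: [461.2, -287.8, 33.7]
tcp_rot: [1.156, 1.569, 2.412]
ft_force: [0.3, -0.3, 1.0]
opening: 0.005
```

apply_moves --pt "1 0 -10 0 0" --pt "1 0 -20 -1 0" --pt "1 0 -8 -1 0" --pt "1 0 0 0 0" --pt "1 0 0 0 0"

```text
t: 27.95
eef_pos: [497.0, -301.6, 35.0]
tcp_rot: [-1.591, 1.571, -0.335]
ft_force: [-0.8, -0.1, 0.5]
opening: 0.002
```

```bash
python3 tf.py
```

```text
27.95 world [ 497.  -301.6   35. ] fix [-11.7  42.8] yaw err deg 0.18 [-0.8 -0.1  0.5] 0.002
```

apply_moves --pt "1 0 -3 -2.5 0" --pt "1 0 -3 -2.5 0" --pt "1 0 -2.5 -2 0" --pt "1 0 0 0 0"

```text
t: 28.35
eef_pos: [503.3, -311.6, 34.6]
tcp_rot: [-1.589, 1.571, -0.334]
ft_force: [0.3, -0.6, -1.0]
opening: 0.004
```

apply_moves --pt "1 0 -0.7 -0.7 0" --pt "1 0 -0.7 -0.7 0" --pt "1 0 0 0 0"

```text
t: 28.65
eef_pos: [504.1, -313.0, 34.6]
tcp_rot: [-0.152, 1.571, 1.103]
ft_force: [0.2, -0.2, -0.6]
opening: 0.005
```

apply_moves --pt "1 0 -0.7 -0.7 0" --pt "1 0 -0.7 -0.7 0" --pt "1 0 0 0 0"

```text
t: 28.95
eef_pos: [504.8, -314.4, 34.5]
tcp_rot: [1.076, 1.57, 2.332]
ft_force: [-0.4, 1.7, 0.4]
opening: 0.003
```

```bash
python3 tf.py
```

```text
28.95 world [ 504.8 -314.4   34.5] fix [-0.4 33.1] yaw err deg 0.17 [-0.4  1.7  0.4] 0.003
```

apply_moves --pt "1 0 -0.7 -0.7 0" --pt "1 0 0 0 0"

```text
t: 29.15
eef_pos: [505.2, -315.3, 34.6]
tcp_rot: [1.059, 1.57, 2.315]
ft_force: [-2.5, 3.3, 1.9]
opening: 0.006
```

apply_moves --pt "1 0 -0.7 -0.7 0" --pt "1 0 0 0 0"

```text
t: 29.35
eef_pos: [505.9, -316.4, 34.6]
tcp_rot: [0.657, 1.571, 1.912]
ft_force: [-2.4, 3.5, 2.6]
opening: 0.007
```

apply_moves --pt "1 0 -0.7 -0.7 0" --pt "1 0 0 0 0"

```text
t: 29.55
eef_pos: [506.4, -317.4, 34.6]
tcp_rot: [-1.446, 1.571, -0.19]
ft_force: [-1.4, 2.9, 1.5]
opening: 0.004
```

```bash
python3 tf.py
```

```text
29.55 world [ 506.4 -317.4   34.6] fix [ 2.1 30.8] yaw err deg 0.17 [-1.4  2.9  1.5] 0.004
```

apply_moves --pt "1 0 -0.7 -0.7 0" --pt "1 0 0 0 0"

```text
t: 29.75
eef_pos: [506.5, -317.8, 34.6]
tcp_rot: [0.981, 1.57, 2.236]
ft_force: [-3.2, 5.7, 4.3]
opening: 0.007
```

apply_moves --pt "1 0 -0.7 -0.7 0" --pt "1 0 0 0 0"

```text
t: 29.95
eef_pos: [506.6, -318.0, 34.6]
tcp_rot: [1.025, 1.568, 2.281]
ft_force: [-4.6, 10.4, 7.3]
opening: 0.007
```

```bash
python3 tf.py
```

```text
29.95 world [ 506.6 -318.    34.6] fix [ 2.5 30.2] yaw err deg 0.17 [-4.6 10.4  7.3] 0.007
```

apply_moves --pt "1 0 3 3 0" --pt "1 0 15 8 0" --pt "1 0 30 0 0" --pt "1 0 7 -12 0" --pt "1 0 0 -30 0" --pt "1 1 -10 0 0" --pt "1 0 -15 0 0" --pt "1 0 -10 0 0" --pt "1 0 -4 0 0" --pt "1 0 0 0 0"

```text
t: 30.95
eef_pos: [483.0, -343.5, 33.4]
tcp_rot: [-1.675, 1.571, -0.418]
ft_force: [0.0, 0.4, -0.1]
opening: 0.008
```

```bash
python3 tf.py
```

```text
30.95 world [ 483.  -343.5   33.4] fix [-12.   -1.3] yaw err deg 0.21 [ 0.   0.4 -0.1] 0.008
```

apply_moves --pt "1 0 -1.5 0 0" --pt "1 0 -1 0 0" --pt "1 0 0 0 0"

```text
t: 31.25
eef_pos: [484.7, -344.3, 33.7]
tcp_rot: [-0.374, 1.571, 0.881]
ft_force: [0.5, 0.5, 0.1]
opening: 0.004
```

apply_moves --pt "1 0 -1 0 0" --pt "1 0 0 0 0"

```text
t: 31.45
eef_pos: [485.7, -344.6, 33.6]
tcp_rot: [0.742, 1.571, 1.998]
ft_force: [-0.8, -0.2, -0.0]
opening: 0.004
```

apply_moves --pt "1 0 -1 0 0" --pt "1 0 0 0 0"

```text
t: 31.65
eef_pos: [485.9, -344.6, 33.6]
tcp_rot: [1.283, 1.569, 2.538]
ft_force: [-5.0, 1.2, 4.1]
opening: 0.005
```

apply_moves --pt "1 0 -1 0 0" --pt "1 0 0 0 0"

```text
t: 31.85
eef_pos: [486.0, -344.6, 33.6]
tcp_rot: [1.304, 1.567, 2.56]
ft_force: [-9.9, 2.0, 6.4]
opening: 0.008
```

```bash
python3 tf.py
```

```text
31.85 world [ 486.  -344.6   33.6] fix [-8.8 -1.4] yaw err deg 0.18 [-9.9  2.   6.4] 0.008
```

apply_moves --pt "1 0 -1 0 0" --pt "1 0 -1 0 0" --pt "1 0 0 0 0"

```text
t: 32.15
eef_pos: [486.2, -344.5, 33.6]
tcp_rot: [1.322, 1.563, 2.578]
ft_force: [-20.6, 3.2, 12.8]
opening: -0.001
```

```bash
python3 tf.py
```

```text
32.15 world [ 486.2 -344.5   33.6] fix [-8.6 -1.3] yaw err deg 0.19 [-20.6   3.2  12.8] -0.001
```

apply_moves --pt "1 0 5 0 0" --pt "1 0 15 0 0" --pt "1 0 30 0 0" --pt "1 -40 0 0 0" --pt "1 -45 0 0 0" --pt "1 -45 -20 0 0" --pt "1 -45 -30 0 0" --pt "1 -40 -30 0 0" --pt "1 -12 -5 2 0" --pt "1 0 0 0 0"

```text
t: 33.15
eef_pos: [522.5, -354.4, 259.0]
tcp_rot: [-1.907, 1.567, -0.65]
ft_force: [-0.2, 0.2, -0.3]
opening: 0.003
```

apply_moves --pt "1 0 0 0 0" --pt "1 0 0 0 0" --pt "1 0 0 0 0"

```text
t: 33.45
eef_pos: [520.6, -354.0, 256.1]
tcp_rot: [1.161, 1.569, 2.416]
ft_force: [-0.0, 0.1, -0.4]
opening: 0.001
```

```bash
python3 snap.py wrist w8; python3 tf.py; python3 - <<'E'
from h import *
import cv2
g=lambda t:cv2.cvtColor(d[t]["pixels"],cv2.COLOR_RGB2GRAY)
a,b=g("w7"),g("w8")
def tm(x,y,w,h,m=10):
    T=a[y:y+h,x:x+w]; R=cv2.matchTemplate(b[y-m:y+h+m,x-m:x+w+m],T,cv2.TM_CCOEFF_NORMED)
    _,v,_,p=cv2.minMaxLoc(R); i,j=p; 
    sx=.5*(R[j,i-1]-R[j,i+1])/(R[j,i-1]-2*R[j,i]+R[j,i+1]); sy=.5*(R[j-1,i]-R[j+1,i])/(R[j-1,i]-2*R[j,i]+R[j+1,i])
    return round(v,3),round(i-m+sx,2),round(j-m+sy,2)
# crop coords (4x, origin 175,60) -> native
N=lambda X,Y,w,h:(175+X//4,60+Y//4,w//4,h//4)
print("guard screw L",tm(*N(88,440,52,52)),"R",tm(*N(498,440,52,52)))
print("deck screws",tm(*N(70,0,56,56)),tm(*N(516,0,56,56)))
print("cup red/rim",tm(*N(230,310,190,90)))
print("cup mouth",tm(*N(225,340,204,200)))
for t,im in(("w7",a),("w8",b)):
    c=cv2.resize(im[110:200,215:300],None,fx=4,fy=4,interpolation=2)
    H=cv2.HoughCircles(cv2.createCLAHE(4).apply(c),cv2.HOUGH_GRADIENT_ALT,1.5,20,param1=80,param2=.5,minRadius=50,maxRadius=115)
    print(t,None if H is None else (H[0]/[4,4,4]+[215,110,0]).round(1).tolist())
s1=[proj(d[t],W([494.8,-346,-.318],(32.6,0,64))) for t in("w7","w8")];print("pred cup shift if static",s1[1]-s1[0])
E
```

```text
33.5 [ 520.75760614 -354.06443598  256.27374739] [1.12792065 1.56914496 2.38336874]
33.5 world [ 520.8 -354.1  256.3] fix [27.2  0.5] yaw err deg 0.15 [-0.1  1.3  0.2] 0.0
guard screw L (0.975, np.float32(-0.1), np.float32(-0.18)) R (0.966, np.float32(1.04), np.float32(-0.27))
deck screws (0.953, np.float32(-0.18), np.float32(-1.37)) (0.962, np.float32(1.04), np.float32(-1.57))
cup red/rim (0.893, np.float32(-1.37), np.float32(1.18))
cup mouth (0.868, np.float32(-1.52), np.float32(0.97))
w7 [[255.9, 165.9, 26.6], [255.9, 165.9, 20.7], [251.4, 124.6, 17.1], [255.9, 165.9, 13.8]]
w8 [[254.8, 169.6, 26.5], [254.8, 169.6, 19.1], [254.8, 169.6, 15.8]]
pred cup shift if static [ 0.45784765 -0.2316984 ]
```

```bash
python3 -c "
from cell import env,status
print(status.state()['qvel'].round(3)); print(env.job_done())"
```

```text
[ 0.001 -0.001 -0.009 -0.001  0.003  0.   ]
the job is handed in; nothing more can be done
None
```

The job is handed in at about 33.5 s of the 62 s allowed. The tall cup is seated in the V, and the oil bottle stands upright on the bench beside the fixture. The hand-in reports no verdict.

- **Bottle:** I set it down with light contact and let go. A later wrist picture (w5) showed it upright.
- **Cup onto the deck:** The tool can only point straight down. I took the cup, still tilted, by its rim and rolled it upright on the deck in front of the guard. I then let go, and picture w6 showed it standing upright.
- **First push failed to seat it:** Picture w7 showed the cup about 2.4 mm off-centre, touching one V face only, which would have been roughly 3.4 mm from its seat. I slid it along that face with a finger corner, then pushed it straight in again.
- **Final check on the cup:**
  - The last push stopped about 2.3 mm deeper than the first, with almost no sideways force.
  - Matching the before and after images gave a sideways shift of about 2.3 mm, leaving roughly 0.2 mm off-centre.
  - I judged this final position from those numbers and not by eye, because the 12-picture limit was used up.
- **Small disagreement:** My fitted fixture pose was 1–2 mm off sideways from what the last viewed picture showed. I relied on the picture for the correction.
- **Not rechecked:** I did not look again at the short cup or the bystanders after the last moves. No picture showed them disturbed; the last one of the short cup was just after I lifted the tall one.

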